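# Clear the stack on a jeweller's bench

### The arm

A 6-joint arm with a two-finger parallel gripper is mounted at the origin on the work surface. World frame = base frame: x ahead of the robot, y to its left, z up, the work surface at z = 0. Lengths are in m, angles in rad, forces in N, time in s.
With the tool pointing down it reaches from about 0.35 to 0.775 m from the base axis. Payload 5.5 kg.
Tool frame: the origin (TCP) lies midway between the tips of the shut fingers; the grasp point (between the pads) lies 19 mm behind it; z points along the fingers, y is the line along which they close (so a half turn about z gives the same grasp; the last joint's range is limited). The gripper opens to 85 mm and grips with 20 to 120 N. Pads are 22 mm wide; open, the fingers measure 114 mm over their backs; the gripper's body (76 mm by 85 mm) begins 54 mm behind the grasp point. The pads swing forward as they close: fully open they stand 13 mm farther back than shut.
Start: joints at [-1.361, 0.313, 0.046, 1.304, 0, 1.431], TCP at [0.197, -0.54, 0.209] pointing down, gripper open.
Joint ranges: [-2.76, 2.76], [-0.86, 1.69], [-1.03, 1.26], [-2.2, 2.34], [-1.47, 1.5], [-3.14, 3.14]. Speed limits (rad/s): [2.57, 2.57, 3.14, 3.14, 3.14, 3.14].

### API

Orientations are given as a unit quaternion [x, y, z, w].
In Python, from cell import robot, optics gives the robot as it stands.
- The arm moves only by the shell command python3 -m crank 'ROWS' [FORCE]. ROWS is text: rows parted by semicolons, each of 7 numbers parted by spaces: the turn, a rotation vector about the tool's x, y, z scaled (see below), then the shift along the tool's x, y, z scaled (see below), then the opening, from 0 (shut) to 1 (fully open). In form: rx ry rz x y z fingers; .... A call has 1 to 20 rows; each row shifts and turns the commanded pose from where the row before left it, along the tool's axes as they then stand; what a row does not reach is not made up. The controller multiplies each number of a shift by 40 mm and each number of a turn by 360 degrees. A row lasts 1/8 s, in which the tool goes at most 62.5 mm and 10.7 degrees, less where a joint would pass 70% of its speed; a pose out of reach is approached as far as the arm can. A call with a number of a shift or a turn outside -1 to 1 is refused whole. A call with a gripper value outside its range is refused whole. The fingers move at their own pace and stop on an object; FORCE is the grip in N (left out, the last holds). Time passes only in rows, so rows that do not move let the fingers close. It gives the time, the measured TCP pose, the force, the opening and the grip force at its end, in the units of the state.
- robot.observe(): the state, without advancing time (a new reading comes with each control period).
- optics.snapshot(name): name is "scene" or "top" or "wrist"; returns a dict with "frame" (420x560x3 uint8, red, green, blue), "mtx" (3x3 intrinsics, pixels), "dist" ([k1, k2, p1, p2, k3] as OpenCV has them; the pictures are not rectified), "pose" (4x4, takes a point from camera to world coordinates). Camera axes: x right, y up, looking along -z (the intrinsics and any distortion apply to the point x, -y, -z); pixel columns grow to the right and rows downward; lengths in m; the calibration is good to about 2 mm. A picture is of the moment at which its call begins. There is no depth.
- robot.hand_in(): hands the job in; it is judged then, once.
Trained networks look in the newest picture that a camera, given by its name, has taken for a name from the list of things; names that differ only in an ending like _2 or _b are one class to them, and where a whole thing is asked for, a point or a joint stands for the part that bears it (a point fixed in the world has none). Each returns a list of dicts, best first, with "confidence" (0 to 1); they miss things now and then, are a little off and sometimes report something else, mostly with a low value. They report only what shows in the picture. A call takes as long as a camera call. They do not tell look-alikes from the thing itself.
- optics.masks_of(label, camera): "mask" (420x560 bool, what is visible of it) and "rect" ([centre column, centre row, width, height] in pixels, round what is visible of it).
- optics.landmark_of(label, camera): "position" ([column, row] in pixels: a listed point, or the origin of a listed thing).
The state is a dict: "time": time; "joints": joint angles; "dq": joint speeds; "tau": joint torques, N m; "tool_pos": TCP position; "tcp_rot": TCP orientation; "ft_force": force on the tool from outside, world axes, zero at the start; "moment": the same for the moment, N m; "gripper_width": opening from 0.0 (shut) to 1.0 (fully open); "gripper_force": force on a finger pad.
Only numpy, scipy, OpenCV 4.12 (cv2) and the standard library are available. Lean on these libraries where they do the work, as an engineer would, in place of code of your own. Each camera call takes 0.05 s, during which the arm holds its last target. There are 200 camera calls.

### The job

Take the stack on the jewellery bench apart from the top down: first slide the case's orange cover all the way back, set the blue ring box upright inside and slide the cover fully shut; then set the red tin on the round cork coaster, then the brass die on the white tile, and last the heavy steel block on the black rubber pad. Lower each thing gently rather than dropping it, leave the last three upright in the middle of their places, and tip nothing over on the way.

Things in the scene. Friction and masses are not known exactly. Their poses are not given: they have to be found in the camera images.
- ring_box: Blue square ring box with a thin brass band, 24 x 24 mm, 20 mm tall, about 40 g; the top of the stack, standing on the red tin. Origin at the centre of its underside, z up, x and y along its sides.
- tin: Red round closed tin with a bright band, 38 mm across, 22 mm tall, about 60 g; second from the top, standing on the brass die, flat on top. Origin at the centre of its underside, z up.
- brass_die: Round brass stamping die, a plain thick disc 50 mm across and 14 mm tall with a beaded edge, about 220 g; third from the top, lying on the steel block. Origin at the centre of its underside, z up.
- steel_block: Square steel bench block, 64 x 64 mm, 22 mm tall, 0.55 to 0.9 kg; the bottom of the stack, lying on the bench. Origin at the centre of its underside, z up, x and y along its sides. The four things of the stack stand within 2 mm of one another's centres, each turned its own way.
- cork_coaster: Round cork coaster, 84 mm across, 6 mm thick, fixed to the bench: the place of the tin. Origin at the centre of its underside (on the bench), z up.
- white_tile: White square ceramic tile, 80 x 80 mm, 6 mm thick, fixed: the place of the brass die. Origin at the centre of its underside, z up, x and y along its sides.
- rubber_pad: Black square rubber pad, 90 x 90 mm, 6 mm thick, fixed: the place of the steel block. Origin at the centre of its underside, z up, x and y along its sides.
- case: Dark green-grey long box fixed to the bench with a sliding orange cover: 130 mm (its x) by 90 mm (its y), side walls 36 mm tall, end walls 28 mm tall, all walls 5 mm thick, floor 5 mm thick (120 x 80 mm inside). Origin at the centre of its underside, z up; its x axis is the way the cover slides open, away from the robot give or take 0.35 rad.
- cover (a joint): Opening of the orange cover along the case's +x, m: 0 shut, 0.105 fully open (end stops); starts 0 to 0.015, stays where left, slides at about 2 N. Plate 128 x 78 mm, 4 mm thick, top 34 mm above the bench, between the side walls; it runs out over the case's far end. Fully open it bares the inside from x = -60 to +41 mm in the case's frame.
- cover_rib (a point): Middle of the top edge of the white grip rib on the cover; moves with the cover, axes as the case's. The rib stands 20 mm above the plate (top 54 mm above the bench), is 12 mm thick along the case's x, 44 mm long along its y. Cover shut: at x = -30 mm, y = 0 in the case's frame.
Things that resemble listed ones, but are neither listed nor needed, are in the scene too. Of the things shaped like the rubber_pad, the black one is meant. Several things have the shape of the white_tile; the one meant has the colours described above.

How it is judged:
On the way, in this order (a step that is already met when the one before it is completed fails the run):
1. the cover is slid back (at least 90 mm open) (value of joint cover above 0.09 m), for 0.2 s.
2. the ring box stands upright on the case's floor, released (x of ring_box in the frame of case between -0.052 and 0.052 m and y of ring_box in the frame of case between -0.032 and 0.032 m and z of ring_box in the frame of case below 0.01 m and angle between ring_box's own z axis and vertical below 0.15 rad and linear speed of ring_box below 0.03 m/s and contact force between the fingers and ring_box below 0.1 N), for 0.2 s.
3. the cover is slid shut over it (within 6 mm) (x of ring_box in the frame of case between -0.052 and 0.052 m and y of ring_box in the frame of case between -0.032 and 0.032 m and z of ring_box in the frame of case below 0.01 m and angle between ring_box's own z axis and vertical below 0.15 rad and linear speed of ring_box below 0.03 m/s and value of joint cover below 0.006 m), for 0.2 s.
4. the tin stands on the cork coaster, released (horizontal distance between tin and cork_coaster below 0.012 m and z of tin in the frame of cork_coaster between 0.002 and 0.01 m and angle between tin's own z axis and vertical below 0.1 rad and linear speed of tin below 0.03 m/s and contact force between the fingers and tin below 0.1 N), for 0.2 s.
5. the brass die lies on the white tile, released (horizontal distance between brass_die and white_tile below 0.012 m and z of brass_die in the frame of white_tile between 0.002 and 0.01 m and angle between brass_die's own z axis and vertical below 0.1 rad and linear speed of brass_die below 0.03 m/s and contact force between the fingers and brass_die below 0.1 N), for 0.2 s.
6. the steel block lies on the rubber pad, released (horizontal distance between steel_block and rubber_pad below 0.012 m and z of steel_block in the frame of rubber_pad between 0.002 and 0.01 m and angle between steel_block's own z axis and vertical below 0.1 rad and linear speed of steel_block below 0.03 m/s and contact force between the fingers and steel_block below 0.1 N), for 0.2 s.
At the end, for the whole second after the job is handed in: The ring box stands upright on the floor inside the case and the cover is shut to within 6 mm; the tin on the cork coaster, the brass die on the white tile and the steel block on the rubber pad, each upright, resting on its place and within 12 mm of its middle; all released and at rest (all of step 3 and horizontal distance between tin and cork_coaster below 0.012 m and z of tin in the frame of cork_coaster between 0.002 and 0.01 m and angle between each of tin, brass_die, steel_block's own z axis and vertical below 0.1 rad and linear speed of each of tin, brass_die, steel_block below 0.03 m/s and horizontal distance between brass_die and white_tile below 0.012 m and z of brass_die in the frame of white_tile between 0.002 and 0.01 m and horizontal distance between steel_block and rubber_pad below 0.012 m and z of steel_block in the frame of rubber_pad between 0.002 and 0.01 m); the robot touches nothing.
It fails at once if one of the four things is tipped over (more than about 35 degrees) (angle between any of ring_box, tin, brass_die, steel_block's own z axis and vertical above 0.6 rad).
It fails at once if one of the four is dropped or slammed down: faster than 0.35 m/s just over its place ((horizontal distance between ring_box and case below 0.05 m and z of ring_box in the frame of case below 0.025 m and linear speed of ring_box above 0.35 m/s) or (horizontal distance between tin and cork_coaster below 0.05 m and z of tin in the frame of cork_coaster below 0.025 m and linear speed of tin above 0.35 m/s) or (horizontal distance between brass_die and white_tile below 0.05 m and z of brass_die in the frame of white_tile below 0.025 m and linear speed of brass_die above 0.35 m/s) or (horizontal distance between steel_block and rubber_pad below 0.05 m and z of steel_block in the frame of rubber_pad below 0.025 m and linear speed of steel_block above 0.35 m/s)).
It also fails if it takes over 128 s, if anything falls off the work surface, if the arm or the gripper's body presses on something with over 40 N, if the wrist force passes 120 N, or if a joint passes its speed limit or range.

## Working session

There is one attempt and no reset: what is moved stays moved. The work goes in short steps, Python scripts to look and compute and a shell command to move; the robot and the scene stay as the last step left them, time stands still between calls to the robot, and variables do not carry over. Pictures are saved under pics/ and viewed, at most 14 in all, crops included, and the job is handed in when it is done.

```bash
ls; mkdir -p pics; python3 - <<'E'
from cell import robot, optics
import cv2, json, numpy as np
s=robot.observe(); print({k:np.round(v,3).tolist() for k,v in s.items()})
for c in ["top","scene"]:
    d=optics.snapshot(c); cv2.imwrite(f"pics/{c}0.png",d["frame"][:,:,::-1])
    print(c,np.round(d["mtx"],1).tolist(),d["dist"],np.round(d["pose"],3).tolist())
    for n in ["ring_box","tin","brass_die","steel_block","cork_coaster","white_tile","rubber_pad","case","cover_rib"]:
        print(n,[(np.round(r["position"],1).tolist(),round(r["confidence"],2)) for r in optics.landmark_of(n,c)])
E
```

```text
pics
{'time': 0.0, 'joints': [-1.361, 0.314, 0.045, 1.304, 0.0, 1.431], 'dq': [0.001, -0.001, 0.0, -0.001, 0.001, 0.002], 'tau': [0.001, -48.063, 29.853, 0.019, -0.0, 0.0], 'tool_pos': [0.197, -0.54, 0.208], 'tcp_rot': [0.985, 0.174, -0.0, -0.001], 'ft_force': [0.341, 0.589, -0.419], 'moment': [-0.047, -0.022, 0.049], 'gripper_force': 0.0, 'gripper_width': 0.998}
top [[513.1, 0.0, 271.4], [0.0, 513.1, 208.8], [0.0, 0.0, 1.0]] [-0.05514527  0.          0.          0.          0.        ] [[-0.02, 0.984, -0.179, 0.425], [-1.0, -0.022, -0.01, 0.047], [-0.013, 0.179, 0.984, 1.034], [0.0, 0.0, 0.0, 1.0]]
ring_box [([400.6, 282.9], 0.46), ([284.8, 199.0], 0.31)]
tin [([397.5, 286.2], 0.5), ([171.4, 280.3], 0.17)]
brass_die [([397.8, 284.5], 0.58)]
steel_block [([395.4, 288.4], 0.68)]
cork_coaster [([279.2, 291.1], 0.62), ([396.9, 286.8], 0.39)]
white_tile [([197.8, 178.2], 0.94), ([281.4, 196.1], 0.93), ([391.4, 206.6], 0.7)]
rubber_pad [([392.5, 207.2], 0.88), ([408.9, 127.4], 0.78)]
case [([166.1, 263.6], 0.78)]
cover_rib [([170.9, 279.7], 0.81)]
scene [[477.3, 0.0, 274.8], [0.0, 477.3, 214.4], [0.0, 0.0, 1.0]] [-0.11581284  0.          0.          0.          0.        ] [[-0.412, -0.719, 0.56, 1.222], [0.911, -0.335, 0.241, 0.304], [0.014, 0.609, 0.793, 0.94], [0.0, 0.0, 0.0, 1.0]]
ring_box [([221.8, 142.2], 0.67)]
tin [([220.7, 151.0], 0.64)]
brass_die [([219.5, 155.5], 0.49)]
steel_block [([218.3, 161.9], 0.84)]
cork_coaster [([303.8, 191.9], 0.61)]
white_tile [([265.9, 237.1], 0.95), ([326.9, 283.9], 0.63), ([218.1, 161.8], 0.59)]
rubber_pad [([188.2, 202.3], 0.96), ([138.4, 249.2], 0.82), ([217.5, 157.6], 0.51)]
case [([374.1, 232.7], 0.87)]
cover_rib []
```

View pics/top0.png

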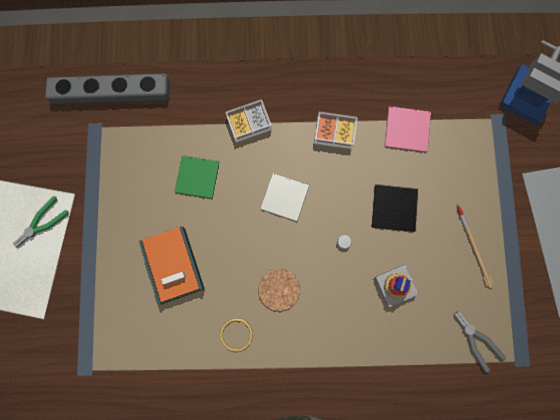

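View pics/scene0.png

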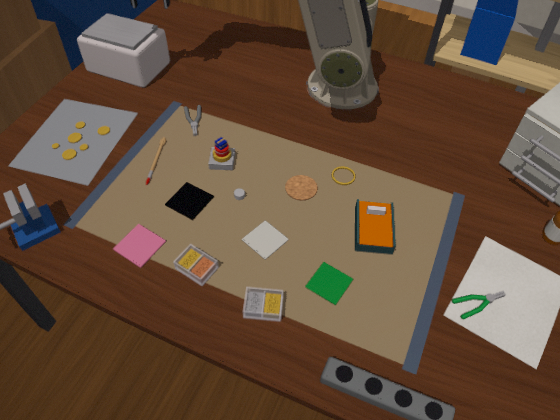

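The top view shows the stack at (397,286), the case at (172,265) with its rib at (173,279), the coaster at (279,290), and a loose white knob at (344,242). Look-alikes in the top view:
- **white_tile:** the white tile at (285,198) or the green one at (197,177). I choose the white one.
- **rubber_pad:** the black pad at (395,208) or the pink one at (408,130). I choose the black one.
- **Stack and case:** only one of each.

The scene view agrees: stack at (221,153), black pad at (189,201), white tile at (265,239), coaster at (301,187) and case at (375,226).

```bash
cat > h.py <<'E'
from cell import robot, optics
import cv2, numpy as np
from scipy.spatial.transform import Rotation as R
np.set_printoptions(precision=4,suppress=True)
def rays(d,px):
    px=np.asarray(px,float).reshape(-1,1,2)
    u=cv2.undistortPoints(px,d["mtx"],d["dist"]).reshape(-1,2)
    v=np.c_[u[:,0],-u[:,1],-np.ones(len(u))]@d["pose"][:3,:3].T
    return d["pose"][:3,3],v
def onz(d,px,z):
    o,v=rays(d,px); return o+v*((z-o[2])/v[:,2])[:,None]
def tri(a,pa,b,pb):
    o1,v1=rays(a,pa);o2,v2=rays(b,pb);v1=v1[0]/np.linalg.norm(v1);v2=v2[0]/np.linalg.norm(v2)
    t=np.linalg.lstsq(np.c_[v1,-v2],o2-o1,rcond=None)[0]
    p,q=o1+v1*t[0],o2+v2*t[1]; return (p+q)/2,np.linalg.norm(p-q)
def proj(d,P):
    P=np.asarray(P,float).reshape(-1,3);c=(P-d["pose"][:3,3])@d["pose"][:3,:3]
    c=c*[1,-1,-1]; return cv2.projectPoints(c,np.zeros(3),np.zeros(3),d["mtx"],d["dist"])[0].reshape(-1,2)
def rect(d,mask,z):
    "min area rect of mask outline put on plane z: centre, sides, yaw"
    c=max(cv2.findContours(mask.astype(np.uint8),cv2.RETR_EXTERNAL,cv2.CHAIN_APPROX_NONE)[0],key=cv2.contourArea)
    p=onz(d,c.reshape(-1,2),z)[:,:2]
    r=cv2.minAreaRect((p*1000).astype(np.float32)); return np.round(np.array(r[0])/1000,4),np.round(r[1],1),round(r[2],1)
def st():
    s=robot.observe(); m=R.from_quat(s["tcp_rot"]).as_matrix()
    print("t",round(s["time"],2),"tcp",s["tool_pos"],"yaw of tool x",round(np.degrees(np.arctan2(m[1,0],m[0,0])),2),"tilt",np.degrees(m[:2,2]),"j",s["joints"],"F",s["ft_force"],"grip",s["gripper_width"],s["gripper_force"])
    return s,m
E
python3 - <<'E'
from h import *
D={c:optics.snapshot(c) for c in ["top","scene","wrist"]}
cv2.imwrite("pics/w0.png",D["wrist"]["frame"][:,:,::-1]); print(D["wrist"]["pose"],D["wrist"]["mtx"][0])
Z=dict(cork_coaster=.006,white_tile=.006,rubber_pad=.006,case=.036,steel_block=.022,ring_box=.078,cover_rib=.034,brass_die=.036,tin=.06)
for n in Z:
    for c in ["top","scene"]:
        for r in optics.masks_of(n,c):
            if r["confidence"]>.3: print(n,c,round(r["confidence"],2),np.round(r["rect"]),*rect(D[c],r["mask"],Z[n]))
for n,a,b in [("stackbase",[395.4,288.4],[218.3,161.9]),("ring",[400.6,282.9],[221.8,142.2]),("tin",[397.5,286.2],[220.7,151]),("die",[397.8,284.5],[219.5,155.5]),("cork",[279.2,291.1],[303.8,191.9]),("tile",[281.4,196.1],[265.9,237.1]),("pad",[392.5,207.2],[188.2,202.3]),("case",[166.1,263.6],[374.1,232.7])]:
    print(n,*tri(D["top"],a,D["scene"],b))
E
```

```text
[[ 0.343   0.9052  0.2509  0.2602]
 [-0.9393  0.3306  0.0914 -0.5164]
 [-0.0002 -0.267   0.9637  0.3735]
 [ 0.      0.      0.      1.    ]] [372.2449   0.     270.5357]
cork_coaster top 0.86 [280. 287.  43.  43.] [0.4504 0.0456] [79.6 81. ] 62.3
cork_coaster scene 0.69 [301. 188.  28.  25.] [0.4519 0.0444] [81.4 80.6] 59.6
cork_coaster scene 0.47 [222. 160.  30.  23.] [ 0.45   -0.1912] [79.1 66.4] 22.3
white_tile top 0.76 [285. 195.  47.  48.] [0.6381 0.0307] [80.7 80.1] 68.8
white_tile top 0.59 [198. 176.  44.  44.] [0.6849 0.2101] [80.5 80.7] 79.1
white_tile scene 0.95 [331. 285.  44.  38.] [0.6876 0.2096] [81.6 81.9] 79.5
white_tile scene 0.73 [265. 240.  46.  40.] [0.6399 0.0276] [82.2 81.5] 69.7
rubber_pad top 0.86 [394. 209.  44.  50.] [ 0.6098 -0.193 ] [90.8 92.4] 82.4
rubber_pad top 0.73 [409. 131.  42.  49.] [ 0.7768 -0.2318] [91.1 90.6] 81.0
rubber_pad scene 0.88 [190. 201.  48.  35.] [ 0.6126 -0.1948] [91.5 90.2] 82.0
rubber_pad scene 0.62 [141. 246.  50.  42.] [ 0.7798 -0.2324] [93.9 87.8] 81.4
case top 0.84 [170. 264.  67.  76.] [0.5023 0.255 ] [130.7  95. ] 18.3
case s
[... 604 characters left out ...]
ass_die top 0.52 [394. 286.  21.  24.] [ 0.4531 -0.1728] [34.4 48.1] 81.5
tin top 0.63 [396. 289.  18.  16.] [ 0.4478 -0.1707] [36.3 19.6] 20.7
tin scene 0.55 [220. 151.  12.  13.] [ 0.4688 -0.1748] [40.  33.9] 28.9
tin scene 0.32 [221. 160.  26.  21.] [ 0.4927 -0.1625] [78.2 62. ] 22.0
stackbase [ 0.4491 -0.195  -0.0112] 0.011434825229041918
ring [ 0.4552 -0.18    0.0763] 0.0001250133752555853
tin [ 0.4512 -0.1856  0.0375] 0.005697673961595598
die [ 0.4547 -0.1893  0.0223] 0.004510335935667156
cork [ 0.4463  0.048  -0.0181] 0.006773179567119332
tile [0.6379 0.0337 0.0139] 0.004932415720109671
pad [ 0.6133 -0.1949 -0.0029] 0.006430290092091318
case [0.5075 0.266  0.0032] 0.010994903965024377
```

```bash
python3 - <<'E'
import cv2
a=cv2.imread("pics/top0.png");b=cv2.imread("pics/scene0.png")
f=lambda i,x,y,s:cv2.resize(i[y:y+s,x:x+s],(390,390),interpolation=cv2.INTER_CUBIC)
cv2.imwrite("pics/crop.png",cv2.hconcat([f(a,360,180,130),f(b,160,120,110)]))
E
```

```text
(no output)
```

View pics/crop.png

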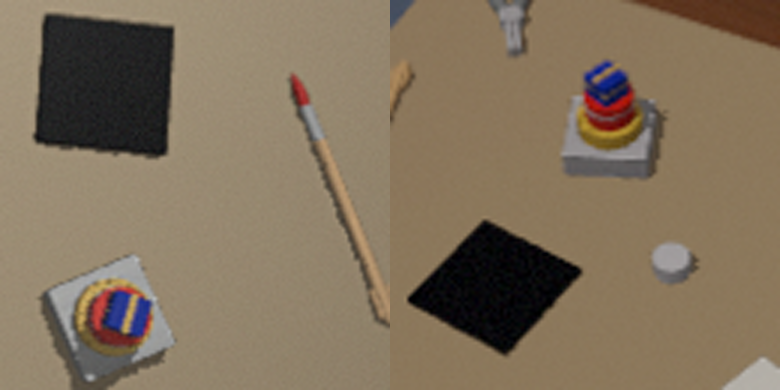

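The crops show a black pad and the silver block carrying a gold die, a red tin and a blue box. The brush and the grey knob lie clear of them. That confirms the choices, so I move to a wrist view over the stack.

```bash
cat >> h.py <<'E'
def go(x,y,z,psi=None):
    "print rows needed: turn first, then shift in the tool's axes (units of 40 mm, of 360 deg)"
    s,m=st(); a=np.arctan2(m[1,0],m[0,0]); b=a if psi is None else np.radians(psi)
    t=(np.degrees(a-b)+180)%360-180
    e=np.array([x,y,z])-s["tool_pos"]; c,q=np.cos(b),np.sin(b)
    k=np.array([e[0]*c+e[1]*q,e[0]*q-e[1]*c,-e[2]])/.04
    print("  turn rz units",round(t/360,4),"rows>=",int(np.ceil(abs(t)/10.6)),"shift units",k,"rows>=",int(np.ceil(np.linalg.norm(k[:2])/1.3)))
def show(c,name,pts=()):
    d=optics.snapshot(c); cv2.imwrite(f"pics/{name}.png",d["frame"][:,:,::-1]); return d
E
python3 -m crank '0 0 -0.0267 0 0 0 1;0 0 -0.0267 0 0 0 1;0 0 -0.0267 0 0 0 1;0 0 -0.0267 0 0 0 1;0 0 -0.0267 0 0 0 1;0 0 0 0.89 0.213 0 1;0 0 0 0.89 0.213 0 1;0 0 0 0.89 0.213 0 1;0 0 0 0.89 0.213 0 1;0 0 0 0.89 0.213 0 1;0 0 0 0.89 0.213 0 1;0 0 0 0.89 0.213 0 1;0 0 0 0.89 0.213 0 1;0 0 0 0.89 0.213 0 1;0 0 0 0.89 0.213 0 1;0 0 0 0.89 0.213 0 1;0 0 0 0.89 0.213 0 1;0 0 0 0 0 0 1;0 0 0 0 0 0 1'
python3 - <<'E'
from h import *
st(); d=show("wrist","w1"); print(d["pose"])
for n,z in [("ring_box",.078),("tin",.058),("brass_die",.036),("steel_block",.022)]:
    for r in optics.masks_of(n,"wrist"): print(n,round(r["confidence"],2),np.round(r["rect"]),*rect(d,r["mask"],z))
    print([(r["position"],round(r["confidence"],2)) for r in optics.landmark_of(n,"wrist")])
E
```

```text
time: 4.42
tool_pos: [0.4511, -0.1821, 0.2086]
tcp_rot: [0.828, 0.56, -0.0, 0.0]
ft_force: [0.3, -0.0, 0.5]
gripper_width: 1.0
gripper_force: 0.0
t 4.42 tcp [ 0.4511 -0.1821  0.2086] yaw of tool x 68.13 tilt [-0.0107 -0.0245] j [-0.5486  0.142  -0.1742  1.2545 -0.0005  1.4039] F [ 0.2636 -0.041   0.5479] grip 0.9995473800321503 0.0
[[ 0.9281  0.3587  0.0995  0.476 ]
 [-0.3722  0.8944  0.2481 -0.1186]
 [-0.     -0.2673  0.9636  0.3735]
 [ 0.      0.      0.      1.    ]]
ring_box 0.83 [274. 195.  30.  34.] [ 0.4536 -0.1825] [26.  23.3] 71.5
[([274.9, 191.2], 0.59)]
tin 0.91 [274. 192.  43.  50.] [ 0.4538 -0.1788] [32.  38.1] 75.5
[([270.8, 187.2], 0.81)]
brass_die 0.62 [276. 185.  54.  52.] [ 0.4547 -0.1819] [44.6 49.3] 66.4
[]
steel_block 0.96 [273. 183.  92.  91.] [ 0.4529 -0.1856] [66.4 66.3] 21.0
[([270.8, 188.6], 0.54)]
```

View pics/w1.png

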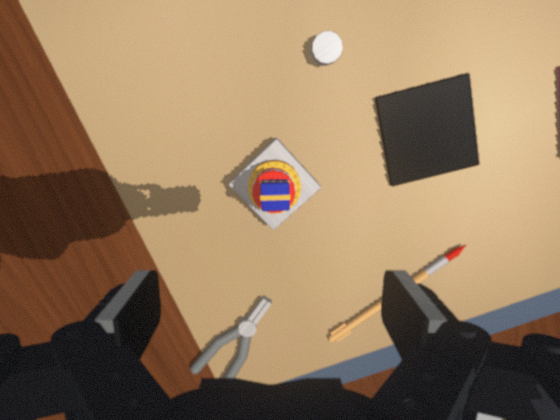

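The wrist view shows the stack at (274,188) with the blue box at (275,195) almost square to the image, so its yaw is about 68–70°. Next I go to the case.

```bash
python3 -m crank '0 0 -0.0278 0 0 0 1;0 0 -0.0278 0 0 0 1;0 0 -0.0278 0 0 0 1;0 0 -0.0278 0 0 0 1;0 0 0 0.909 0.357 0 0.7;0 0 0 0.909 0.357 0 0.5;0 0 0 0.909 0.357 0 0.4;0 0 0 0.909 0.357 0 0.4;0 0 0 0.909 0.357 0 0.4;0 0 0 0.909 0.357 0 0.4;0 0 0 0.909 0.357 0 0.4;0 0 0 0.909 0.357 0 0.4;0 0 0 0.909 0.357 0 0.4;0 0 0 0.909 0.357 0 0.4;0 0 0 0.909 0.357 0 0.4;0 0 0 0 0 0 0.4;0 0 0 0 0 0 0.4'
python3 - <<'E'
from h import *
st(); d=show("wrist","w2"); 
for n,z in [("case",.036),("cover_rib",.034)]:
    for r in optics.masks_of(n,"wrist"): print(n,round(r["confidence"],2),np.round(r["rect"]),*rect(d,r["mask"],z))
for r in optics.landmark_of("cover_rib","wrist"): print(r["position"],round(r["confidence"],2), onz(d,r["position"],.054))
# white rib mask
hsv=cv2.cvtColor(d["frame"],cv2.COLOR_RGB2HSV); w=((hsv[...,1]<40)&(hsv[...,2]>170)).astype(np.uint8)
n,l,s,c=cv2.connectedComponentsWithStats(w)
for i in range(1,n):
    if s[i,4]>200: print(s[i],c[i],*rect(d,l==i,.054))
T=optics.snapshot("top")
for r in optics.landmark_of("cover_rib","top")[:1]:
    for q in optics.landmark_of("cover_rib","wrist")[:1]: print(tri(T,r["position"],d,q["position"]))
go(.475,.247,.1,108.2)
E
```

```text
time: 7.0
tool_pos: [0.4758, 0.2466, 0.2084]
tcp_rot: [0.587, 0.81, -0.0, 0.0]
ft_force: [0.5, 0.4, 0.5]
gripper_width: 0.4
gripper_force: 0.0
t 7.0 tcp [0.4758 0.2466 0.2084] yaw of tool x 108.15 tilt [-0.028  -0.0401] j [ 0.3286  0.238  -0.0557  1.2778 -0.0005  1.5827] F [0.4801 0.4023 0.5247] grip 0.4003639528465912 0.0
case 0.78 [303. 181. 145.  98.] [0.5021 0.258 ] [129.9  92.5] 18.2
cover_rib 0.78 [304. 183. 138.  87.] [0.5034 0.2571] [127.6  77.2] 18.2
[272.2, 186.6] 0.56 [[0.4761 0.25   0.054 ]]
[265 164  12  48 570] [270.4947 187.5807] [0.475  0.2485] [ 9.8 41.9] 18.2
(array([0.4732, 0.2491, 0.0501]), np.float64(0.006162078242913538))
t 7.35 tcp [0.4762 0.2463 0.2087] yaw of tool x 108.07 tilt [ 0.0129 -0.0032] j [ 0.3277  0.2374 -0.0556  1.2776 -0.0001  1.5832] F [-0.2741 -1.0851 -0.2729] grip 0.397405392592238 0.0
  turn rz units -0.0004 rows>= 1 shift units [ 0.0253 -0.023   2.718 ] rows>= 1
```

View pics/w2.png

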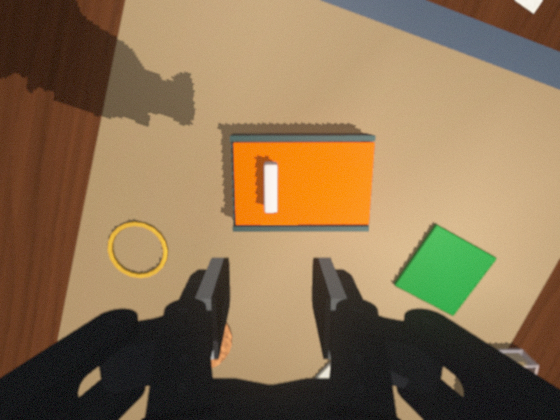

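The white rib is at (271,188) on the orange cover, which works out to (0.475, 0.2487). The case yaw is 18.2° and the cover is nearly shut.

```bash
python3 -m crank '0 0 0 0.065 0 0.705 0.4;0 0 0 0 0 0.705 0.4;0 0 0 0 0 0.705 0.4;0 0 0 0 0 0.705 0.4;0 0 0 0 0 0.705 0.4;0 0 0 0 0 0.705 0.4;0 0 0 0 0 0 0.4;0 0 0 0 0 0 0;0 0 0 0 0 0 0;0 0 0 0 0 0 0;0 0 0 0 0 0 0' 40
python3 -c "
from h import *
go(.475+.11*.95,.249+.11*.3123,.039)"
```

```text
time: 8.72
tool_pos: [0.4756, 0.2496, 0.04]
tcp_rot: [0.587, 0.81, 0.0, 0.0]
ft_force: [-0.6, 0.2, 0.8]
gripper_width: -0.003
gripper_force: 0.0
t 8.72 tcp [0.4756 0.2496 0.04  ] yaw of tool x 108.14 tilt [0.0583 0.0139] j [ 0.3339  0.3519 -0.3347  0.8832 -0.0001  1.5882] F [-0.5664  0.1644  0.8291] grip -0.0027790592246332486 0.0
  turn rz units 0.0 rows>= 0 shift units [-0.007   2.7307  0.0239] rows>= 3
```

```bash
python3 - <<'E'
from h import *
d=show("wrist","w3"); s=optics.snapshot("scene")
cv2.imwrite("pics/s3.png",cv2.resize(s["frame"][160:270,310:450,::-1],(700,550),interpolation=cv2.INTER_CUBIC))
E
```

```text
(no output)
```

View pics/s3.png

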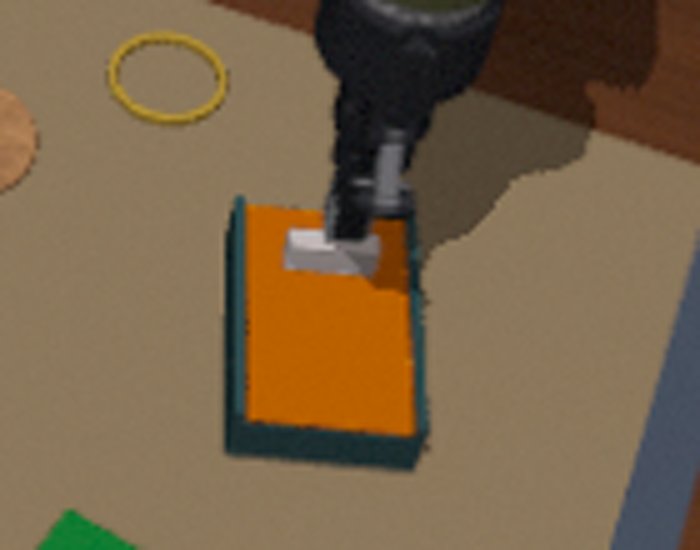

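View pics/w3.png

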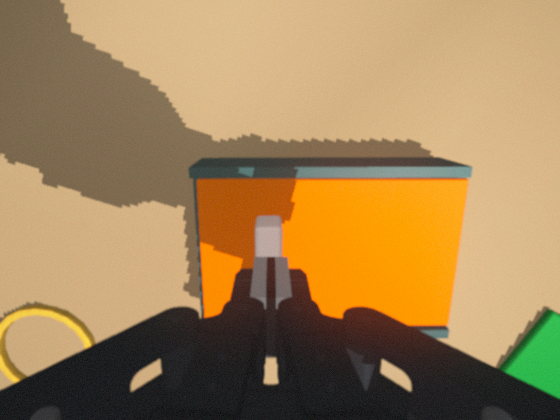

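```bash
python3 - <<'E'
from h import *
s,m=st(); d=optics.snapshot("wrist"); t=s["tool_pos"]
print("tcp px",proj(d,t),"13 up",proj(d,t+[0,0,.019]), "pad corners",proj(d,[t+m@[a,b,0] for a in(-.011,.011) for b in (-.006,.006)]))
for z in (.034,.044,.054): print(z,(onz(d,[[257,217],[282,217],[256,255],[284,255]],z)-t)@m)
hsv=cv2.cvtColor(d["frame"],cv2.COLOR_RGB2HSV); f=d["frame"]
print(f[225:300:6,250:292:3].astype(int).mean(-1).astype(int))
E
```

```text
t 8.82 tcp [0.4754 0.2495 0.0396] yaw of tool x 108.13 tilt [0.0248 0.004 ] j [ 0.3338  0.3522 -0.3351  0.8831 -0.0001  1.5881] F [-0.606   0.3082  0.5444] grip -4.304065443817694e-05 0.0
tcp px [[270.7326 258.3012]] 13 up [[270.786  275.4811]] pad corners [[258.3239 279.4444]
 [283.1189 279.4493]
 [257.9247 236.4292]
 [283.563  236.4353]]
0.034 [[ 0.0188 -0.0066  0.0056]
 [ 0.0188  0.0054  0.0056]
 [-0.0006 -0.0072  0.0056]
 [-0.0006  0.0065  0.0056]]
0.044 [[ 0.0217 -0.0062 -0.0044]
 [ 0.0217  0.005  -0.0044]
 [ 0.0034 -0.0068 -0.0044]
 [ 0.0034  0.0061 -0.0044]]
0.054 [[ 0.0246 -0.0058 -0.0144]
 [ 0.0246  0.0047 -0.0144]
 [ 0.0075 -0.0064 -0.0144]
 [ 0.0075  0.0057 -0.0144]]
[[ 93  96 133 144 145 147 148 151 148 148 140 143 133 134]
 [ 86  97 156 176 173 174 174 172 173 173 161 156 133 134]
 [ 92  91 152 170 174 172 171 173 171 173 160 151 133 133]
 [ 91  91 149 172 171 172 170 172 176 171 160 153 133 132]
 [ 86  94 147 169 170 172 170 173 170 173 161 149 133 133]
 [ 94  95 146 166 170 170 167 170 168 168 160 153 135 132]
 [ 95 106 110 110 112 109  54  46  68 113 110 110 117 134]
 [ 94 106 108 112 113 105  57  49  67 110 113 115 113 142]
 [ 49  97 110 107 109 102  48  52  58 112 113 112 112  85]
 [ 54 108 110 110 106  99  47  46  56 112 109 109 110 104]
 [ 68 111 110 109 106  99  46  40  49 108 106 112 112 110]
 [ 72 109 105 109 105 100  42  47  47 109 111 112 107 109]
 [ 65  88 105 116 120 103  48  44  53 118 120 115  98  80]]
```

```bash
python3 - <<'E'
from h import *
s,m=st(); d=optics.snapshot("scene"); t=s["tool_pos"]
f=lambda P:(proj(d,P)-[310,160])*5
for h in (0,.008,.015,.022): print(h,f(t+[0,0,h]))
print("rib top corners by wrist (center .0026,-.0005)",f([np.r_[(t+m@[.0026+a,-.0005+b,0])[:2],.054] for a in(-.022,.022) for b in (-.006,.006)]))
E
python3 -m crank '0 0 0 0 0 -0.5 0;0 0 0 0 0 -0.5 0;0 0 0 0 0 0 0'
python3 - <<'E'
from h import *
show("wrist","w4")
E
```

```text
t 8.88 tcp [0.4753 0.2495 0.0395] yaw of tool x 108.14 tilt [0.0152 0.0022] j [ 0.3339  0.3524 -0.3352  0.883  -0.0001  1.5881] F [ 0.5822 -0.0185  0.2047] grip 0.0035095733182509622 0.0
0 [[332.5911 258.7418]]
0.008 [[335.6216 248.5126]]
0.015 [[338.2988 239.4696]]
0.022 [[341.    230.339]]
rib top corners by wrist (center .0026,-.0005) [[297.4947 225.7723]
 [297.8356 245.3104]
 [388.8084 234.4014]
 [389.734  253.9983]]
time: 9.3
tool_pos: [0.4766, 0.2499, 0.0807]
tcp_rot: [0.587, 0.81, 0.001, 0.001]
ft_force: [0.1, 0.8, 0.1]
gripper_width: 0.003
gripper_force: 0.0
```

View pics/w4.png

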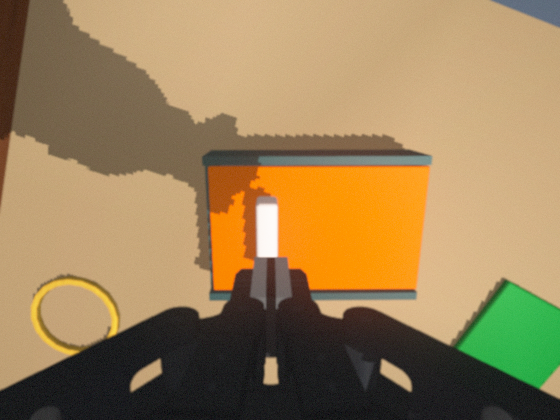

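```bash
python3 -m crank '0 0 0 0.07 -0.02 0.5 0;0 0 0 0 0 0.5 0;0 0 0 0 0 0.05 0;0 0 0 0 0 0 0'; for i in 1; do python3 -m crank '0 0 0 0 0 0.04 0;0 0 0 0 0 0 0'; python3 -m crank '0 0 0 0 0 0.04 0;0 0 0 0 0 0 0';python3 -m crank '0 0 0 0 0 0.04 0;0 0 0 0 0 0 0'; done | grep -E "pos|ft"
```

```text
time: 9.85
tool_pos: [0.4733, 0.2517, 0.037]
tcp_rot: [0.587, 0.81, -0.0, -0.0]
ft_force: [-0.1, 0.0, 0.4]
gripper_width: 0.005
gripper_force: 0.0
tool_pos: [0.474, 0.252, 0.0362]
ft_force: [0.4, -0.1, 0.3]
tool_pos: [0.4736, 0.2519, 0.0342]
ft_force: [0.1, -0.8, -0.3]
tool_pos: [0.4735, 0.2518, 0.0324]
ft_force: [-0.5, -0.4, 0.3]
```

```bash
python3 -m crank '0 0 0 0 0 0.04 0;0 0 0 0 0 0 0'| grep -E "pos|ft"; python3 -m crank '0 0 0 0 0 0.04 0;0 0 0 0 0 0 0'| grep -E "pos|ft";python3 -m crank '0 0 0 0 0 0.04 0;0 0 0 0 0 0 0'| grep -E "pos|ft"
```

```text
tool_pos: [0.474, 0.252, 0.0313]
ft_force: [0.0, 0.1, 3.1]
tool_pos: [0.4755, 0.2525, 0.0312]
ft_force: [-0.3, -0.2, 10.9]
tool_pos: [0.4771, 0.253, 0.0311]
ft_force: [-0.3, -0.3, 17.1]
```

```bash
python3 - <<'E'
from h import *
s,m=st(); t=s["tool_pos"]
for c in ["wrist","scene","top"]:
    d=optics.snapshot(c); f=d["frame"].astype(int)
    w=((f.max(-1)-f.min(-1)<45)&(f.mean(-1)>125)).astype(np.uint8)
    n,l,S,C=cv2.connectedComponentsWithStats(w)
    for i in range(1,n):
        if S[i,4]>15:
            p=onz(d,C[i],.054)[0]
            if np.linalg.norm(p[:2]-t[:2])<.08: print(c,S[i],p,(p-t)@m)
E
```

```text
t 11.35 tcp [0.4771 0.253  0.0311] yaw of tool x 108.13 tilt [0.4196 0.1348] j [ 0.3391  0.3609 -0.3463  0.8559 -0.0002  1.5934] F [-0.2866 -0.3452 17.1156] grip 0.0019273659328629942 8.920717762084678
wrist [ 303  175  173   13 1813] [0.5084 0.3069 0.054 ] [ 0.0415  0.0467 -0.0225]
wrist [257 228  27  30 773] [0.4716 0.2684 0.054 ] [ 0.0163 -0.0003 -0.0229]
scene [367 207   9   8  35] [0.4857 0.2351 0.054 ] [-0.0197  0.0028 -0.0229]
top [151 252   7  20  53] [0.5084 0.2828 0.054 ] [ 0.0186  0.0392 -0.0226]
top [175 270   9   8  54] [0.4824 0.2355 0.054 ] [-0.0183 -0.0002 -0.0229]
top [138 297  17  35 225] [0.413  0.2964 0.054 ] [ 0.0611 -0.0472 -0.0232]
```

The fingers are standing on top of the rib, so the real fingertips end about 23 mm above the reported TCP. I'll use that offset from here: lift, open and regrasp.

```bash
python3 -m crank '0 0 0 0 0 -0.7 0;0 0 0 0 0 0 0.35;0 0 0 0 0 0 0.35;0 0 0 0 0 0 0.35;0 0 0 0 0 0 0.35'; python3 -c "
from h import *
go(.4765,.2505,.017,108.2)"
```

```text
time: 12.12
tool_pos: [0.473, 0.2516, 0.0549]
tcp_rot: [0.587, 0.81, -0.001, -0.0]
ft_force: [-0.0, 0.0, -0.4]
gripper_width: 0.349
gripper_force: 0.0
t 12.12 tcp [0.473  0.2516 0.0549] yaw of tool x 108.13 tilt [-0.0894 -0.0381] j [ 0.3391  0.3367 -0.3154  0.9204 -0.0001  1.5934] F [-0.0066  0.0304 -0.4038] grip 0.348514098379142 0.0
  turn rz units -0.0002 rows>= 1 shift units [-0.0545  0.0751  0.9468] rows>= 1
```

```bash
python3 -m crank '0 0 0 -0.05 0.075 0.4 0.35;0 0 0 0 0 0.35 0.35;0 0 0 0 0 0.2 0.35;0 0 0 0 0 0 0.35' | grep -E "pos|ft"; python3 -m crank '0 0 0 0 0 0 0;0 0 0 0 0 0 0;0 0 0 0 0 0 0;0 0 0 0 0 0 0' 40
```

```text
tool_pos: [0.4761, 0.2506, 0.0165]
ft_force: [0.1, 0.3, -0.4]
time: 13.12
tool_pos: [0.4773, 0.251, 0.0181]
tcp_rot: [0.587, 0.81, 0.0, 0.0]
ft_force: [-0.0, 0.3, -0.1]
gripper_width: 0.124
gripper_force: 42.0
```

```bash
python3 -m crank '0 0 0 0 0.33 0 0;0 0 0 0 0.33 0 0;0 0 0 0 0.33 0 0;0 0 0 0 0.33 0 0;0 0 0 0 0.33 0 0;0 0 0 0 0.33 0 0;0 0 0 0 0.33 0 0;0 0 0 0 0.3 0 0;0 0 0 0 0 0 0;0 0 0 0 0 0 0'
python3 - <<'E'
from h import *
st()
d=optics.snapshot("top")
for n in ["case","cover_rib"]:
    for r in optics.masks_of(n,"top")[:1]: print(n,r["confidence"],rect(d,r["mask"],.034))
E
```

```text
time: 14.38
tool_pos: [0.5726, 0.2825, 0.018]
tcp_rot: [0.587, 0.81, -0.003, -0.002]
ft_force: [-13.4, -3.1, 13.9]
gripper_width: 0.123
gripper_force: 43.9
t 14.38 tcp [0.5726 0.2825 0.018 ] yaw of tool x 108.16 tilt [-0.3947 -0.1279] j [ 0.3327  0.5515 -0.0707  0.9558  0.0001  1.5865] F [-13.355   -3.1246  13.9299] grip 0.12256479061256577 43.878920674324036
cover_rib 0.59 (array([0.6075, 0.2725]), array([129.7,  46.1]), 20.5)
```

```bash
python3 -m crank '0 0 0 0 -0.12 0 0.1;0 0 0 0 0 0 0.35;0 0 0 0 0 0 0.35;0 0 0 0 0 0 0.35;0 0 0 0 0 -1 0.4;0 0 0 0 0 -1 0.5;0 0 0 0 0 -1 0.5;0 0 0.0267 0 0 0 0.5;0 0 0.0267 0 0 0 0.5;0 0 0.0267 0 0 0 0.5;0 0 0.0267 0 0 0 0.5'; python3 -c "
from h import *
go(.4532,-.182,.13,70)"
```

```text
time: 15.9
tool_pos: [0.5719, 0.2818, 0.1376]
tcp_rot: [0.822, 0.569, -0.0, 0.0]
ft_force: [-0.1, -0.5, 0.1]
gripper_width: 0.499
gripper_force: 0.0
t 15.9 tcp [0.5719 0.2818 0.1376] yaw of tool x 69.36 tilt [-0.0068 -0.0167] j [ 0.3322  0.4613  0.0905  1.2002 -0.0002  2.2632] F [-0.139  -0.5365  0.1082] grip 0.49925111434517316 0.0
  turn rz units -0.0018 rows>= 1 shift units [-11.9106   1.1784   0.1888] rows>= 10
```

```bash
python3 -m crank '0 0 0 -0.915 0.101 0 0.5;0 0 0 -0.915 0.101 0 0.5;0 0 0 -0.915 0.101 0 0.5;0 0 0 -0.915 0.101 0 0.5;0 0 0 -0.915 0.101 0 0.5;0 0 0 -0.915 0.101 0 0.5;0 0 0 -0.915 0.101 0 0.5;0 0 0 -0.915 0.101 0 0.5;0 0 0 -0.915 0.101 0 0.5;0 0 0 -0.915 0.101 0 0.5;0 0 0 -0.915 0.101 0 0.5;0 0 0 -0.915 0.101 0 0.5;0 0 0 -0.915 0.101 0 0.5;0 0 0 0 0 0 0.5;0 0 0 0 0 0 0.5'; python3 - <<'E'
from h import *
d=show("wrist","w5"); T=optics.snapshot("top")
f=d["frame"].astype(int); b=(f[...,2]>f[...,0]+50)&(f[...,2]>90)
b=cv2.morphologyEx(b.astype(np.uint8),cv2.MORPH_CLOSE,np.ones((9,9)))
n,l,S,C=cv2.connectedComponentsWithStats(b)
for i in range(1,n):
    if S[i,4]>200: print(S[i],*rect(d,l==i,.078))
W={}
for n,z in [("ring_box",.078),("tin",.058),("brass_die",.036),("steel_block",.022)]:
    for r in optics.masks_of(n,"wrist")[:2]: print(n,round(r["confidence"],2),np.round(r["rect"]),*rect(d,r["mask"],z))
a=optics.landmark_of("ring_box","wrist"); c=optics.landmark_of("ring_box","top")
if a and c: print("base",tri(d,a[0]["position"],T,c[0]["position"]))
go(.4532,-.182,.036)
E
```

```text
time: 17.77
tool_pos: [0.4557, -0.1823, 0.1377]
tcp_rot: [0.821, 0.571, 0.0, -0.0]
ft_force: [-0.3, 0.1, -0.1]
gripper_width: 0.501
gripper_force: 0.0
[ 251  206   37   36 1275] [ 0.4538 -0.1832] [23.1 22.8] 69.7
ring_box 0.64 [269. 222.  37.  41.] [ 0.4542 -0.182 ] [27.  24.1] 69.7
tin 0.97 [269. 211.  56.  52.] [ 0.4544 -0.1787] [34.2 36.7] 74.2
brass_die 0.59 [270. 203.  67.  58.] [ 0.4568 -0.1789] [39.1 49.1] 58.5
steel_block 0.93 [268. 202. 113. 109.] [ 0.4531 -0.185 ] [65.  65.9] 21.3
base (array([ 0.4561, -0.1772,  0.0786]), np.float64(0.00252671477857577))
t 18.18 tcp [ 0.4559 -0.182   0.1378] yaw of tool x 69.74 tilt [ 0.0019 -0.0046] j [-0.5434  0.1863 -0.2981  1.0863 -0.0001  1.3809] F [-0.7294 -0.6012 -0.2591] grip 0.4997443015941141 0.0
  turn rz units 0.0 rows>= 0 shift units [-0.024  -0.0642  2.5458] rows>= 1
```

View pics/w5.png

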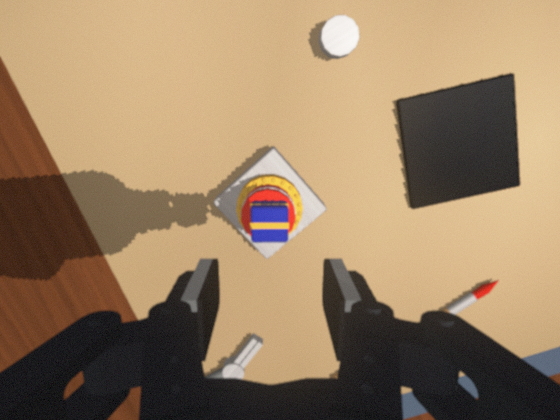

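The box (269,224) lies square to the fingers. I go down onto it.

```bash
python3 -m crank '0 0 0 -0.046 -0.039 0.6 0.5;0 0 0 0 0 0.6 0.5;0 0 0 0 0 0.6 0.5;0 0 0 0 0 0.4 0.5;0 0 0 0 0 0.34 0.5;0 0 0 0 0 0 0.5;0 0 0 0 0 0 0.5' | grep -E "pos|ft"; python3 -m crank '0 0 0 0 0 0 0.2;0 0 0 0 0 0 0;0 0 0 0 0 0 0;0 0 0 0 0 0 0' 30
```

```text
tool_pos: [0.4541, -0.1839, 0.0367]
ft_force: [0.2, 0.1, -0.2]
time: 19.55
tool_pos: [0.4544, -0.1841, 0.0371]
tcp_rot: [0.821, 0.571, 0.0, 0.001]
ft_force: [-0.6, 0.6, 6.7]
gripper_width: 0.272
gripper_force: 30.2
```

```bash
python3 -m crank '0 0 0 0 0 -0.2 0;0 0 0 0 0 -0.6 0;0 0 0 0 0 -0.8 0;0 0 0 0 0 -0.8 0;0 0 -0.0267 0 0 0 0;0 0 -0.0267 0 0 0 0;0 0 -0.0267 0 0 0 0;0 0 -0.0267 0 0 0 0;0 0 0 0 0 0 0'; python3 - <<'E'
from h import *
go(.4927,.2546,.14,108.2)
d=optics.snapshot("top")
for n,z in [("ring_box",.15),("tin",.058)]:
    for r in optics.masks_of(n,"top")[:2]: print(n,round(r["confidence"],2),*rect(d,r["mask"],z))
E
```

```text
time: 20.68
tool_pos: [0.4534, -0.1836, 0.1322]
tcp_rot: [0.588, 0.809, -0.0, -0.0]
ft_force: [-0.9, 0.3, -0.7]
gripper_width: 0.273
gripper_force: 29.5
t 20.68 tcp [ 0.4534 -0.1836  0.1322] yaw of tool x 108.03 tilt [-0.026   0.0085] j [-0.5489  0.1874 -0.3113  1.0726 -0.0001  0.7072] F [-0.9353  0.3254 -0.7253] grip 0.27274173055024 29.494594931602478
  turn rz units -0.0005 rows>= 1 shift units [10.0995  4.3538 -0.1946] rows>= 9
ring_box 0.42 [ 0.4489 -0.1566] [34.6 31.2] 15.2
ring_box 0.39 [ 0.4507 -0.1759] [21.3  9.2] 7.8
tin 0.91 [ 0.4515 -0.1774] [36.2 32.6] 15.2
```

```bash
python3 -m crank '0 0 0 0.842 0.363 0 0;0 0 0 0.842 0.363 0 0;0 0 0 0.842 0.363 0 0;0 0 0 0.842 0.363 0 0;0 0 0 0.842 0.363 0 0;0 0 0 0.842 0.363 0 0;0 0 0 0.842 0.363 0 0;0 0 0 0.842 0.363 0 0;0 0 0 0.842 0.363 0 0;0 0 0 0.842 0.363 0 0;0 0 0 0.842 0.363 0 0;0 0 0 0.842 0.363 0 0;0 0 0 0 0 0 0;0 0 0 0 0 0 0' | grep grip; python3 - <<'E'
from h import *
d=show("wrist","w6")
for r in optics.masks_of("case","wrist")[:2]: print(round(r["confidence"],2),np.round(r["rect"]),*rect(d,r["mask"],.036))
go(.4927,.2546,.0,108.2)
E
```

```text
gripper_width: 0.27
gripper_force: 29.6
0.81 [356. 203. 332. 120.] [0.5499 0.2739] [230.9  92.6] 18.3
0.74 [270. 292.  63.  75.] [0.5139 0.19  ] [48.4 62.3] 18.1
t 22.68 tcp [0.4933 0.2537 0.1321] yaw of tool x 108.05 tilt [-0.026  -0.0306] j [ 0.3305  0.3086 -0.1507  1.112  -0.0004  1.5863] F [-0.1714 -0.1163 -0.1548] grip 0.27487825645465314 29.581980407238007
  turn rz units -0.0004 rows>= 1 shift units [ 0.0266 -0.0072  3.3019] rows>= 1
```

View pics/w6.png

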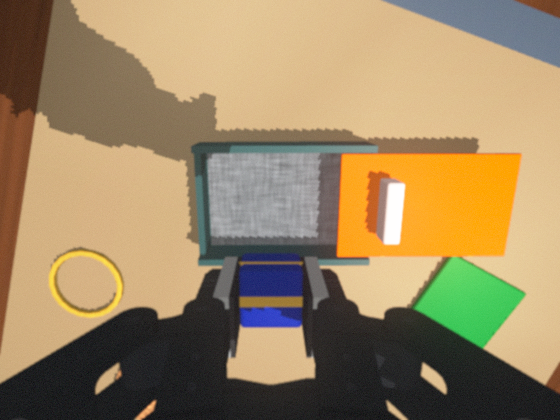

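The cover is fully back. The inside shows from column 200 to 338, and the blue box is held squarely at (271,290). I lower it in.

```bash
python3 -m crank '0 0 0 0.02 0 0.6 0;0 0 0 0 0 0.6 0;0 0 0 0 0 0.6 0;0 0 0 0 0 0.6 0;0 0 0 0 0 0.6 0;0 0 0 0 0 0.3 0;0 0 0 0 0 0.2 0;0 0 0 0 0 0 0' | grep -E "pos|ft"; python3 -m crank '0 0 0 0 0 0.06 0;0 0 0 0 0 0 0' | grep -E "pos|ft"; python3 -m crank '0 0 0 0 0 0.06 0;0 0 0 0 0 0 0' | grep -E "pos|ft"
```

```text
tool_pos: [0.4933, 0.2551, -0.0078]
ft_force: [-0.6, -0.5, -0.7]
tool_pos: [0.4936, 0.2555, -0.0098]
ft_force: [-0.1, -0.1, -0.7]
tool_pos: [0.4932, 0.2554, -0.0127]
ft_force: [-0.6, 0.6, 0.5]
```

```bash
python3 -m crank '0 0 0 0 0 0.04 0;0 0 0 0 0 0 0' | grep -E "pos|ft"; python3 -m crank '0 0 0 0 0 0.04 0;0 0 0 0 0 0 0' | grep -E "pos|ft"; python3 -m crank '0 0 0 0 0 0.04 0;0 0 0 0 0 0 0' | grep -E "pos|ft"
```

```text
tool_pos: [0.4931, 0.2553, -0.0144]
ft_force: [-0.4, -0.6, -0.5]
tool_pos: [0.4933, 0.2554, -0.0159]
ft_force: [0.1, 0.2, -0.2]
tool_pos: [0.4933, 0.2554, -0.0159]
ft_force: [-4.5, -1.4, 11.9]
```

```bash
python3 -m crank '0 0 0 0 0 -0.02 0;0 0 0 0 0 0 0.4;0 0 0 0 0 0 0.4;0 0 0 0 0 0 0.4;0 0 0 0 0 -0.2 0.4;0 0 0 0 0 -0.8 0.4;0 0 0 0 0 -0.9 0.4;0 0 0 0 0 -0.9 0.4;0 0 0 0 0 0 0.4'; python3 - <<'E'
from h import *
d=optics.snapshot("wrist")
f=d["frame"].astype(int); b=(f[...,2]>f[...,0]+50)&(f[...,2]>90)
b=cv2.morphologyEx(b.astype(np.uint8),cv2.MORPH_CLOSE,np.ones((9,9)))
n,l,S,C=cv2.connectedComponentsWithStats(b)
for i in range(1,n):
    if S[i,4]>200: print(S[i],*rect(d,l==i,.025))
go(.5729,.283,.017,108.2)
E
```

```text
time: 26.05
tool_pos: [0.4958, 0.2563, 0.0992]
tcp_rot: [0.587, 0.81, 0.003, 0.002]
ft_force: [-0.2, 0.4, -0.5]
gripper_width: 0.403
gripper_force: 0.0
[ 248  198   36   34 1162] [0.4929 0.2559] [23.4 22.9] 18.1
t 26.1 tcp [0.4946 0.2558 0.0972] yaw of tool x 108.13 tilt [0.2067 0.0641] j [ 0.3333  0.3328 -0.2067  1.0275 -0.0001  1.5876] F [-0.2803  0.5374 -0.4399] grip 0.39899541131354116 0.0
  turn rz units -0.0002 rows>= 1 shift units [0.0339 2.0728 2.0052] rows>= 2
```

```bash
python3 -m crank '0 0 0 0.034 0.7 0 0.35;0 0 0 0 0.7 0 0.35;0 0 0 0 0.67 0 0.35;0 0 0 0 0 0.6 0.35;0 0 0 0 0 0.6 0.35;0 0 0 0 0 0.5 0.35;0 0 0 0 0 0.27 0.35;0 0 0 0 0 0 0.35;0 0 0 0 0 0 0;0 0 0 0 0 0 0;0 0 0 0 0 0 0;0 0 0 0 0 0 0' 40
python3 -c "
from h import *
go(.4728,.2497,.018)"
```

```text
time: 27.6
tool_pos: [0.5721, 0.2826, 0.0173]
tcp_rot: [0.587, 0.81, 0.001, 0.0]
ft_force: [-0.4, -0.8, 1.7]
gripper_width: 0.127
gripper_force: 42.5
t 27.6 tcp [0.5721 0.2826 0.0173] yaw of tool x 108.14 tilt [0.0797 0.0197] j [ 0.3332  0.5444 -0.0846  0.9403 -0.0001  1.5874] F [-0.3818 -0.7887  1.7342] grip 0.1272338880315288 42.5444769859314
  turn rz units 0.0 rows>= 0 shift units [-0.0094 -2.6147 -0.0163] rows>= 3
```

```bash
python3 -m crank '0 0 0 0 -0.33 0 0;0 0 0 0 -0.33 0 0;0 0 0 0 -0.33 0 0;0 0 0 0 -0.33 0 0;0 0 0 0 -0.33 0 0;0 0 0 0 -0.33 0 0;0 0 0 0 -0.33 0 0;0 0 0 0 -0.33 0 0;0 0 0 0 0 0 0;0 0 0 0 0 0 0'
python3 -c "
from h import *
go(.4728,.2497,.018)"
```

```text
time: 28.85
tool_pos: [0.4729, 0.2498, 0.0173]
tcp_rot: [0.587, 0.81, 0.002, 0.001]
ft_force: [5.3, 0.7, 2.7]
gripper_width: 0.126
gripper_force: 43.3
t 28.85 tcp [0.4729 0.2498 0.0173] yaw of tool x 108.12 tilt [0.239  0.0474] j [ 0.3362  0.3702 -0.3722  0.8242 -0.0006  1.5908] F [5.322  0.6736 2.719 ] grip 0.1256895511658652 43.27952027320862
  turn rz units 0.0 rows>= 0 shift units [-0.0021 -0.0041 -0.0176] rows>= 1
```

```bash
python3 -m crank '0 0 0 0 -0.05 0 0;0 0 0 0 0 0 0;0 0 0 0 0 0 0' | grep -E "pos|ft"; python3 -m crank '0 0 0 0 0.06 0 0.05;0 0 0 0 0 0 0.35;0 0 0 0 0 0 0.35;0 0 0 0 0 0 0.35;0 0 0 0 0 -1 0.6;0 0 0 0 0 -1 0.7;0 0 0 0 0 -1 0.7'
python3 - <<'E'
from h import *
d=optics.snapshot("top")
f=d["frame"].astype(int)
for n in ["case","cover_rib"]:
    for r in optics.masks_of(n,"top")[:1]: print(n,rect(d,r["mask"],.034))
d=optics.snapshot("wrist")
for n in ["case","cover_rib"]:
    for r in optics.masks_of(n,"wrist")[:1]: print(n,rect(d,r["mask"],.034))
go(.4525,-.182,.14,68)
E
```

```text
tool_pos: [0.473, 0.2499, 0.0173]
ft_force: [9.9, 1.5, -3.0]
time: 30.1
tool_pos: [0.4708, 0.2495, 0.1374]
tcp_rot: [0.587, 0.81, -0.001, -0.0]
ft_force: [0.8, 0.3, -0.5]
gripper_width: 0.703
gripper_force: 0.0
cover_rib (array([0.5036, 0.2536]), array([128.5,  70.7]), 18.8)
case (array([0.5019, 0.2577]), array([130.5,  94.4]), 18.0)
t 30.4 tcp [0.4705 0.2494 0.1354] yaw of tool x 108.14 tilt [-0.1175 -0.0436] j [ 0.3366  0.2669 -0.1997  1.1064 -0.      1.5908] F [-0.3042 -0.8998 -0.025 ] grip 0.6982447697202825 0.0
  turn rz units 0.1115 rows>= 4 shift units [-10.1681   3.6217  -0.1156] rows>= 9
```

```bash
python3 -m crank '0 0 -0.0075 0 0 0 0.7;0 0 0 -0.827 -0.354 0 0.7;0 0 0 -0.827 -0.354 0 0.7;0 0 0 -0.827 -0.354 0 0.7;0 0 0 -0.827 -0.354 0 0.7;0 0 0 -0.827 -0.354 0 0.7;0 0 0 -0.827 -0.354 0 0.7;0 0 0 -0.827 -0.354 0 0.7;0 0 0 -0.827 -0.354 0 0.7;0 0 0 -0.827 -0.354 0 0.7;0 0 0 -0.827 -0.354 0 0.7;0 0 0 -0.827 -0.354 0 0.7;0 0 0 -0.827 -0.354 0 0.7;0 0 0 0 0 0 0.7;0 0 0 0 0 0 0.7'|grep pos; python3 - <<'E'
from h import *
d=show("wrist","w7")
for n,z in [("tin",.058),("brass_die",.036),("steel_block",.022)]:
    for r in optics.masks_of(n,"wrist")[:2]: print(n,round(r["confidence"],2),np.round(r["rect"]),*rect(d,r["mask"],z))
f=d["frame"].astype(int); b=(f[...,0]>120)&(f[...,1]<70)
n,l,S,C=cv2.connectedComponentsWithStats(b.astype(np.uint8))
for i in range(1,n):
    if S[i,4]>200: print("red",S[i],*rect(d,l==i,.058))
go(.4535,-.1835,.016,110.8)
E
```

```text
tool_pos: [0.4529, -0.1809, 0.1354]
tin 0.55 [269. 214.  58.  58.] [ 0.4512 -0.1818] [38.  40.7] 20.9
brass_die 0.71 [271. 203.  70.  56.] [ 0.4506 -0.1781] [48.7 39.6] 19.7
steel_block 0.69 [267. 203.  85.  86.] [ 0.4524 -0.1846] [65.  67.5] 21.2
red [ 242  190   49   52 1331] [ 0.448  -0.1826] [36.7 27.6] 88.7
t 32.48 tcp [ 0.4538 -0.1807  0.1364] yaw of tool x 110.92 tilt [-0.0295  0.0206] j [-0.5435  0.1832 -0.3057  1.0825  0.      0.6622] F [ 0.5102 -0.3869  0.7565] grip 0.7030533012159316 0.0
  turn rz units 0.0003 rows>= 1 shift units [-0.0635 -0.0309  3.009 ] rows>= 1
```

View pics/w7.png

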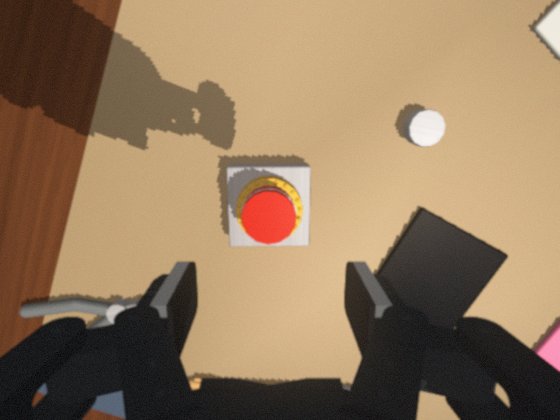

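Tin top at (269,217), still centred on the die and block, and nothing has moved.

```bash
python3 -m crank '0 0 0 -0.047 -0.053 0.6 0.7;0 0 0 0 0 0.6 0.7;0 0 0 0 0 0.6 0.7;0 0 0 0 0 0.6 0.7;0 0 0 0 0 0.36 0.7;0 0 0 0 0 0.2 0.7;0 0 0 0 0 0 0.7' | grep -E "pos|ft"; python3 -m crank '0 0 0 0 0 0 0.4;0 0 0 0 0 0 0;0 0 0 0 0 0 0;0 0 0 0 0 0 0;0 0 0 0 0 0 0' 30
```

```text
tool_pos: [0.4526, -0.184, 0.0181]
ft_force: [0.3, -1.0, 0.8]
time: 33.98
tool_pos: [0.4533, -0.1847, 0.0191]
tcp_rot: [0.568, 0.823, 0.0, 0.001]
ft_force: [-1.2, 0.1, 6.7]
gripper_width: 0.432
gripper_force: 30.1
```

```bash
python3 -m crank '0 0 0 0 0 -0.2 0;0 0 0 0 0 -0.6 0;0 0 0 0 0 -0.8 0;0 0 0 0 0 -0.8 0;0 0 0 0 0 0 0' | grep -E "pos|grip"; python3 -c "
from h import *
go(.451,.045,.114)"
```

```text
tool_pos: [0.4543, -0.1853, 0.1169]
gripper_width: 0.426
gripper_force: 30.2
t 34.6 tcp [ 0.4543 -0.1853  0.1169] yaw of tool x 110.83 tilt [ 0.2555 -0.1628] j [-0.551   0.1966 -0.3397  1.0292 -0.0001  0.6561] F [ 0.5074  0.7714 -1.4319] grip 0.4260302617599202 30.179319977760315
  turn rz units 0.0 rows>= 0 shift units [5.412  1.97   0.0718] rows>= 5
```

```bash
python3 -m crank '0 0 0 0.773 0.281 0 0;0 0 0 0.773 0.281 0 0;0 0 0 0.773 0.281 0 0;0 0 0 0.773 0.281 0 0;0 0 0 0.773 0.281 0 0;0 0 0 0.773 0.281 0 0;0 0 0 0.773 0.281 0 0;0 0 0 0 0 0 0;0 0 0 0 0 0 0' | grep -E "pos|grip"; python3 - <<'E'
from h import *
d=show("wrist","w8"); s=optics.snapshot("scene")
for r in optics.masks_of("cork_coaster","wrist")[:2]: print(round(r["confidence"],2),np.round(r["rect"]),*rect(d,r["mask"],.006))
for r in optics.landmark_of("cork_coaster","wrist")[:2]: print(round(r["confidence"],2),r["position"],onz(d,r["position"],0))
for n in ["brass_die","steel_block"]:
    for r in optics.masks_of(n,"scene")[:1]: print(n,round(r["confidence"],2),*rect(s,r["mask"],.036))
go(.451,.045,-.006)
E
```

```text
tool_pos: [0.4486, 0.0458, 0.1135]
gripper_width: 0.433
gripper_force: 30.2
0.77 [275. 197. 113.  95.] [0.4493 0.0505] [82.3 72. ] 19.1
0.73 [275.3, 204.9] [[0.4529 0.0445 0.    ]]
brass_die 0.49 [ 0.458  -0.1843] [56.1 42.5] 27.8
steel_block 0.8 [ 0.4742 -0.1744] [82.7 64.1] 20.6
t 36.02 tcp [0.4492 0.0454 0.1141] yaw of tool x 110.76 tilt [ 0.0016 -0.0088] j [-0.0774  0.1307 -0.4275  1.0125 -0.0002  1.131 ] F [ 0.5687  0.6957 -1.4585] grip 0.4304352455194474 30.234487652778625
  turn rz units 0.0 rows>= 0 shift units [-0.0243  0.0379  3.0033] rows>= 1
```

```bash
python3 -m crank '0 0 0 -0.024 0.038 0.6 0;0 0 0 0 0 0.6 0;0 0 0 0 0 0.6 0;0 0 0 0 0 0.6 0;0 0 0 0 0 0.3 0;0 0 0 0 0 0.2 0;0 0 0 0 0 0 0' | grep -E "pos|ft"; python3 -m crank '0 0 0 0 0 0.06 0;0 0 0 0 0 0 0' | grep -E "pos|ft"; python3 -m crank '0 0 0 0 0 0.05 0;0 0 0 0 0 0 0' | grep -E "pos|ft"
```

```text
tool_pos: [0.4509, 0.0455, -0.0019]
ft_force: [0.3, -1.1, -0.4]
tool_pos: [0.4513, 0.0456, -0.0038]
ft_force: [-0.2, -0.6, -1.4]
tool_pos: [0.4509, 0.0457, -0.0062]
ft_force: [0.5, 0.5, -0.6]
```

```bash
python3 -m crank '0 0 0 0 0 0.05 0;0 0 0 0 0 0 0' | grep -E "pos|ft"; python3 -m crank '0 0 0 0 0 0.05 0;0 0 0 0 0 0 0' | grep -E "pos|ft"; python3 -m crank '0 0 0 0 0 0.04 0;0 0 0 0 0 0 0' | grep -E "pos|ft"
```

```text
tool_pos: [0.4508, 0.0457, -0.0084]
ft_force: [-0.7, -0.1, -0.1]
tool_pos: [0.4507, 0.0457, -0.0104]
ft_force: [-0.2, -0.2, -0.6]
tool_pos: [0.4509, 0.0456, -0.0109]
ft_force: [-3.0, 1.4, 10.8]
```

```bash
python3 -m crank '0 0 0 0 0 -0.03 0.3;0 0 0 0 0 0 0.7;0 0 0 0 0 0 0.75;0 0 0 0 0 0 0.75;0 0 0 0 0 -0.2 0.75;0 0 0 0 0 -0.8 0.75;0 0 0 0 0 -0.9 0.75;0 0 0 0 0 -0.9 0.75;0 0 0 0 0 0 0.75' | grep -E "pos|ft"; python3 - <<'E'
from h import *
d=show("wrist","w9"); 
for n,z in [("tin",.028),("cork_coaster",.006)]:
    for r in optics.masks_of(n,"wrist")[:1]: print(n,round(r["confidence"],2),np.round(r["rect"]),*rect(d,r["mask"],z))
go(.4525,-.183,.09,110.8)
E
```

```text
tool_pos: [0.4535, 0.0455, 0.1047]
ft_force: [-0.0, -0.0, -0.3]
tin 0.77 [267. 210.  56.  59.] [0.4503 0.0484] [37.7 40.3] 20.7
cork_coaster 0.82 [267. 203. 114. 105.] [0.4506 0.0457] [83.2 81.3] 20.7
t 39.42 tcp [0.4504 0.0457 0.101 ] yaw of tool x 110.83 tilt [-0.0316 -0.0042] j [-0.0765  0.1448 -0.4459  0.9807 -0.0001  1.1307] F [-0.0714  0.3589 -0.0453] grip 0.7483315538343851 0.0
  turn rz units 0.0001 rows>= 1 shift units [-5.3624 -1.9821  0.2751] rows>= 5
```

```bash
python3 -m crank '0 0 0 -0.766 -0.283 0 0.8;0 0 0 -0.766 -0.283 0 0.8;0 0 0 -0.766 -0.283 0 0.8;0 0 0 -0.766 -0.283 0 0.8;0 0 0 -0.766 -0.283 0 0.8;0 0 0 -0.766 -0.283 0 0.8;0 0 0 -0.766 -0.283 0 0.8;0 0 0 0 0 0 0.8;0 0 0 0 0 0 0.8' | grep -E "pos|ft"; python3 - <<'E'
from h import *
d=show("wrist","w10"); 
for n,z in [("brass_die",.036),("steel_block",.022),("steel_block",.0)]:
    for r in optics.masks_of(n,"wrist")[:1]: print(n,round(r["confidence"],2),np.round(r["rect"]),*rect(d,r["mask"],z))
go(.4525,-.183,.003,110.8)
E
```

```text
tool_pos: [0.4521, -0.1822, 0.1003]
ft_force: [-0.4, -0.3, 0.2]
brass_die 0.88 [270. 223.  79.  78.] [ 0.4525 -0.1838] [50.5 49.8] 78.1
steel_block 0.69 [268. 215.  96.  97.] [ 0.4524 -0.1846] [64.2 67.1] 21.2
steel_block 0.69 [268. 215.  96.  97.] [ 0.4546 -0.1905] [70.  73.2] 21.2
t 40.75 tcp [ 0.4529 -0.182   0.1012] yaw of tool x 110.91 tilt [-0.0319  0.0206] j [-0.5467  0.2094 -0.3649  0.9971  0.      0.6592] F [-0.2493 -0.0805  0.1197] grip 0.8031150619109434 0.0
  turn rz units 0.0003 rows>= 1 shift units [-0.0202 -0.0184  2.4543] rows>= 1
```

View pics/w10.png

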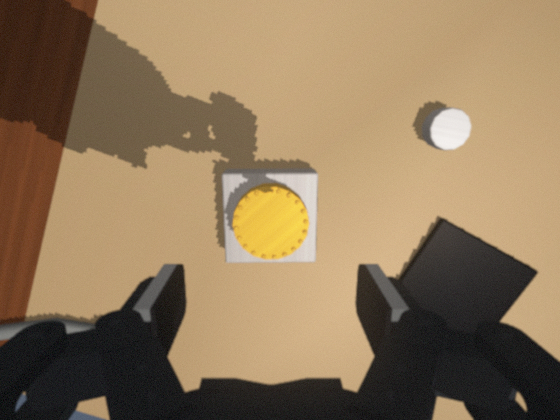

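The die is at (270,222), centred on the block at (269,218). Down to grasp it.

```bash
python3 -m crank '0 0 0 -0.038 -0.025 0.6 0.75;0 0 0 0 0 0.6 0.75;0 0 0 0 0 0.6 0.75;0 0 0 0 0 0.4 0.75;0 0 0 0 0 0.2 0.75;0 0 0 0 0 0.05 0.75;0 0 0 0 0 0 0.75' | grep -E "pos|ft"; python3 -m crank '0 0 0 0 0 0 0.5;0 0 0 0 0 0 0.3;0 0 0 0 0 0 0.2;0 0 0 0 0 0 0.2;0 0 0 0 0 0 0.2' 50
```

```text
tool_pos: [0.4532, -0.1848, 0.0039]
ft_force: [-0.6, 0.6, -0.4]
time: 42.25
tool_pos: [0.4532, -0.1851, 0.0046]
tcp_rot: [0.568, 0.823, -0.0, 0.001]
ft_force: [-2.0, 0.4, 5.6]
gripper_width: 0.555
gripper_force: 50.3
```

```bash
python3 -m crank '0 0 0 0 0 -0.1 0.2;0 0 0 0 0 -0.3 0.2;0 0 0 0 0 -0.6 0.2;0 0 0 0 0 -0.8 0.2;0 0 0 0 0 -0.6 0.2;0 0 0 0 0 0 0.2' | grep -E "pos|grip"; python3 - <<'E'
from h import *
go(.639,.029,.1)
d=optics.snapshot("top")
for n,z in [("brass_die",.13),("steel_block",.022)]:
    for r in optics.masks_of(n,"top")[:1]: print(n,round(r["confidence"],2),*rect(d,r["mask"],z))
E
```

```text
tool_pos: [0.4544, -0.1857, 0.1017]
gripper_width: 0.555
gripper_force: 51.8
t 43.0 tcp [ 0.4544 -0.1857  0.1017] yaw of tool x 110.84 tilt [ 0.2376 -0.1494] j [-0.5517  0.2094 -0.3635  0.993  -0.      0.6554] F [ 0.2898  0.4151 -1.566 ] grip 0.5547005559546596 51.78747475147247
  turn rz units 0.0 rows>= 0 shift units [3.3756 6.2234 0.0429] rows>= 6
brass_die 0.82 [ 0.4488 -0.17  ] [46.1 21.8] 15.2
steel_block 0.68 [0.5029 0.2582] [136.1  97.1] 18.3
```

```bash
python3 -m crank '0 0 0 0.422 0.778 0 0.2;0 0 0 0.422 0.778 0 0.2;0 0 0 0.422 0.778 0 0.2;0 0 0 0.422 0.778 0 0.2;0 0 0 0.422 0.778 0 0.2;0 0 0 0.422 0.778 0 0.2;0 0 0 0.422 0.778 0 0.2;0 0 0 0.422 0.778 0 0.2;0 0 0 0 0 0 0.2;0 0 0 0 0 0 0.2' | grep -E "pos|grip"; python3 - <<'E'
from h import *
d=show("wrist","w11")
for r in optics.masks_of("white_tile","wrist")[:2]: print(round(r["confidence"],2),np.round(r["rect"]),*rect(d,r["mask"],.006))
for r in optics.landmark_of("white_tile","wrist")[:2]: print(round(r["confidence"],2),r["position"],onz(d,r["position"],0))
go(.639,.029,-.007)
E
```

```text
tool_pos: [0.6361, 0.0299, 0.0977]
gripper_width: 0.553
gripper_force: 52.0
0.75 [436.  33. 142.  65.] [0.6901 0.1741] [85.9 37.3] 21.1
0.72 [275.7, 210.9] [[0.6404 0.0282 0.    ]]
t 44.55 tcp [0.6365 0.0292 0.0989] yaw of tool x 110.77 tilt [-0.0756 -0.0077] j [-0.0799  0.4824  0.0269  1.1165 -0.0002  1.1284] F [ 0.4503 -0.5319 -1.5427] grip 0.5473514201664962 51.95577621459961
  turn rz units 0.0 rows>= 0 shift units [-0.0269  0.0564  2.647 ] rows>= 1
```

```bash
python3 -m crank '0 0 0 -0.03 0.07 0.6 0.2;0 0 0 0 0 0.6 0.2;0 0 0 0 0 0.6 0.2;0 0 0 0 0 0.5 0.2;0 0 0 0 0 0.2 0.2;0 0 0 0 0 0.1 0.2;0 0 0 0 0 0 0.2' | grep -E "pos|ft"; python3 -m crank '0 0 0 0 0 0.06 0.2;0 0 0 0 0 0 0.2' | grep -E "pos|ft"; python3 -m crank '0 0 0 0 0 0.05 0.2;0 0 0 0 0 0 0.2' | grep -E "pos|ft";  python3 -m crank '0 0 0 0 0 0.04 0.2;0 0 0 0 0 0 0.2' | grep -E "pos|ft"
```

```text
tool_pos: [0.6408, 0.0296, -0.0041]
ft_force: [0.7, 0.0, -1.2]
tool_pos: [0.6407, 0.0299, -0.0066]
ft_force: [0.3, -0.4, -1.8]
tool_pos: [0.6403, 0.0299, -0.0092]
ft_force: [-0.4, 0.1, -1.6]
tool_pos: [0.6403, 0.0299, -0.0108]
ft_force: [-0.8, 0.8, -1.7]
```

```bash
python3 -m crank '0 0 0 0 0 0.03 0.2;0 0 0 0 0 0 0.2' | grep -E "pos|ft"; python3 -m crank '0 0 0 0 0 0.03 0.2;0 0 0 0 0 0 0.2' | grep -E "pos|ft"
```

```text
tool_pos: [0.6405, 0.0299, -0.0113]
ft_force: [-1.3, 0.0, 2.5]
tool_pos: [0.6406, 0.0299, -0.0114]
ft_force: [-4.0, 0.3, 10.2]
```

```bash
python3 -m crank '0 0 0 0 0 -0.04 0.5;0 0 0 0 0 0 0.8;0 0 0 0 0 0 0.85;0 0 0 0 0 0 0.85;0 0 0 0 0 -0.2 0.85;0 0 0 0 0 -0.8 0.9;0 0 0 0 0 -0.9 1;0 0 0 0 0 -0.9 1;0 0 0 0 0 0 1' | grep -E "pos|ft"; python3 - <<'E'
from h import *
d=show("wrist","w12"); 
for n,z in [("brass_die",.02),("white_tile",.006)]:
    for r in optics.masks_of(n,"wrist")[:1]: print(n,round(r["confidence"],2),np.round(r["rect"]),*rect(d,r["mask"],z))
go(.4525,-.184,.095,111)
E
```

```text
tool_pos: [0.6433, 0.0297, 0.105]
ft_force: [-0.0, 0.0, -1.0]
brass_die 0.96 [269. 207.  71.  72.] [0.64   0.0308] [49.  50.4] 54.7
white_tile 0.87 [419.  31. 127.  60.] [0.6914 0.1739] [83.5 35.9] 21.2
t 47.95 tcp [0.64   0.0299 0.1001] yaw of tool x 110.83 tilt [-0.0461 -0.0004] j [-0.0785  0.4878  0.0385  1.1223 -0.0001  1.1287] F [ 0.9231  0.7825 -0.4216] grip 1.0023248102736493 0.0
  turn rz units -0.0005 rows>= 1 shift units [-3.313  -6.2918  0.1266] rows>= 6
```

```bash
python3 -m crank '0 0 0 -0.414 -0.786 0 1;0 0 0 -0.414 -0.786 0 1;0 0 0 -0.414 -0.786 0 1;0 0 0 -0.414 -0.786 0 1;0 0 0 -0.414 -0.786 0 1;0 0 0 -0.414 -0.786 0 1;0 0 0 -0.414 -0.786 0 1;0 0 0 -0.414 -0.786 0 1;0 0 0 0 0 0 1;0 0 0 0 0 0 1' | grep -E "pos|ft"; python3 - <<'E'
from h import *
d=optics.snapshot("wrist")
for r in optics.masks_of("steel_block","wrist")[:1]: print(round(r["confidence"],2),np.round(r["rect"]),*rect(d,r["mask"],.022))
f=d["frame"].astype(int); print(f[200:240:20,225:315:15].tolist())
b=((f.max(-1)-f.min(-1)<25)&(f.mean(-1)>110)).astype(np.uint8)
n,l,S,C=cv2.connectedComponentsWithStats(cv2.morphologyEx(b,cv2.MORPH_OPEN,np.ones((5,5))))
for i in range(1,n):
    if S[i,4]>1000: print(S[i],*rect(d,l==i,.022))
go(.4525,-.184,-.015,111)
E
```

```text
tool_pos: [0.4521, -0.183, 0.0998]
ft_force: [-0.6, 0.5, -0.5]
0.87 [268. 213. 100.  95.] [ 0.4519 -0.1842] [64.7 66.2] 20.8
[[[181, 176, 170], [193, 188, 182], [200, 190, 187], [206, 199, 194], [200, 193, 189], [208, 202, 195]], [[170, 166, 160], [189, 183, 177], [197, 189, 186], [204, 199, 193], [201, 196, 192], [206, 199, 191]]]
[ 431  107   40   41 1339] [ 0.5389 -0.0884] [25.4 24.9] 21.0
[ 222  171   96   90 8262] [ 0.4523 -0.1851] [63.2 62.9] 20.9
t 49.3 tcp [ 0.4527 -0.1827  0.1001] yaw of tool x 110.89 tilt [-0.0319  0.0288] j [-0.5483  0.2105 -0.3663  0.9947  0.0001  0.6579] F [ 1.1516 -0.8664 -1.3714] grip 0.998307567419272 0.0
  turn rz units -0.0003 rows>= 1 shift units [-0.0281 -0.0163  2.878 ] rows>= 1
```

```bash
python3 -m crank '0 0 0 -0.05 -0.03 0.6 1;0 0 0 0 0 0.6 1;0 0 0 0 0 0.6 1;0 0 0 0 0 0.5 1;0 0 0 0 0 0.3 1;0 0 0 0 0 0.2 1;0 0 0 0 0 0.1 1;0 0 0 0 0 0 1' | grep -E "pos|ft"; python3 -m crank '0 0 0 0 0 0 0.7;0 0 0 0 0 0 0.5;0 0 0 0 0 0 0.4;0 0 0 0 0 0 0.4;0 0 0 0 0 0 0.4' 100
```

```text
tool_pos: [0.4523, -0.1858, -0.0153]
ft_force: [-1.2, -0.4, 0.7]
time: 50.92
tool_pos: [0.4529, -0.1859, -0.0138]
tcp_rot: [0.567, 0.823, 0.0, 0.001]
ft_force: [-2.7, 2.0, 9.8]
gripper_width: 0.711
gripper_force: 107.5
```

```bash
python3 -m crank '0 0 0 0 0 -0.1 0.4;0 0 0 0 0 -0.2 0.4;0 0 0 0 0 -0.4 0.4;0 0 0 0 0 -0.5 0.4;0 0 0 0 0 -0.4 0.4;0 0 0 0 0 -0.2 0.4;0 0 0 0 0 0 0.4' | grep -E "pos|ft|grip"; python3 - <<'E'
from h import *
d=show("wrist","w13")
for r in optics.masks_of("rubber_pad","wrist")[:2]: print(round(r["confidence"],2),np.round(r["rect"]),*rect(d,r["mask"],.006))
go(.6115,-.194,.06)
E
```

```text
tool_pos: [0.4521, -0.1858, 0.0567]
ft_force: [-0.1, 0.0, -7.2]
gripper_width: 0.71
gripper_force: 110.2
0.79 [490. 314. 139. 163.] [ 0.61   -0.1824] [65.9 93.1] 83.4
t 51.9 tcp [ 0.4515 -0.1854  0.0559] yaw of tool x 110.83 tilt [-0.0638  0.0341] j [-0.5542  0.2528 -0.4319  0.8874 -0.0001  0.653 ] F [-0.1387  0.059  -7.9198] grip 0.7131011912696923 110.20925402641296
  turn rz units 0.0 rows>= 0 shift units [-1.6237  3.6622 -0.1023] rows>= 4
```

```bash
python3 -m crank '0 0 0 -0.2 0.4 0 0.4;0 0 0 -0.3 0.7 0 0.4;0 0 0 -0.3 0.7 0 0.4;0 0 0 -0.3 0.7 0 0.4;0 0 0 -0.3 0.7 0 0.4;0 0 0 -0.22 0.46 0 0.4;0 0 0 0 0 0 0.4;0 0 0 0 0 0 0.4' | grep -E "pos|grip"; python3 - <<'E'
from h import *
d=show("wrist","w14")
for r in optics.masks_of("rubber_pad","wrist")[:2]: print(round(r["confidence"],2),np.round(r["rect"]),*rect(d,r["mask"],.006))
for r in optics.landmark_of("rubber_pad","wrist")[:2]: print(round(r["confidence"],2),r["position"],onz(d,r["position"],0))
# visible black corners against the expected outline
c,s=np.cos(np.radians(82.2)),np.sin(np.radians(82.2))
P=[np.r_[.6115+a*c-b*s,-.194+a*s+b*c,.006] for a,b in((.045,.045),(.045,-.045),(-.045,-.045),(-.045,.045))]
f=d["frame"].copy(); cv2.polylines(f,[np.int32(proj(d,P).round())],True,(255,0,0)); cv2.imwrite("pics/w14.png",f[:,:,::-1])
go(.6115,-.194,-.002)
E
```

```text
tool_pos: [0.6104, -0.1936, 0.0551]
gripper_width: 0.712
gripper_force: 110.6
0.86 [488. 352. 144. 135.] [ 0.7804 -0.1995] [35.7 92.9] 89.8
0.6 [274. 196. 194. 133.] [ 0.6134 -0.1739] [47.4 89.1] 82.9
t 53.05 tcp [ 0.6109 -0.194   0.0562] yaw of tool x 110.81 tilt [-0.0747  0.0275] j [-0.4326  0.519  -0.0237  1.0296 -0.0001  0.7749] F [ 0.3586 -0.6394 -7.9369] grip 0.7078483933971064 110.57589769363403
  turn rz units 0.0 rows>= 0 shift units [-0.0058  0.0151  1.4548] rows>= 1
```

View pics/w14.png

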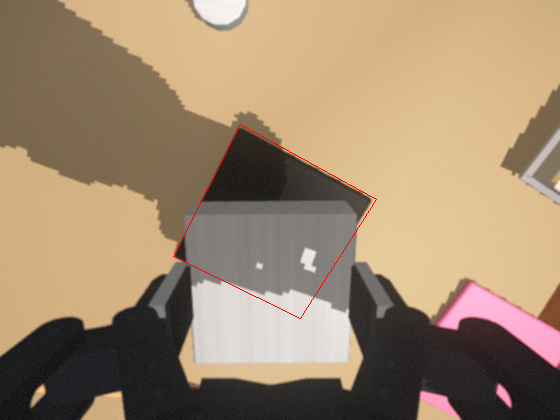

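The projected outline fits the black pad's corners (240,125) and (376,199), and the block is held level above it. I lower it.

```bash
python3 -m crank '0 0 0 0 0.015 0.4 0.4;0 0 0 0 0 0.4 0.4;0 0 0 0 0 0.3 0.4;0 0 0 0 0 0.2 0.4;0 0 0 0 0 0.1 0.4;0 0 0 0 0 0 0.4' | grep -E "pos|ft"; python3 -m crank '0 0 0 0 0 0.06 0.4;0 0 0 0 0 0 0.4' | grep -E "pos|ft"; python3 -m crank '0 0 0 0 0 0.05 0.4;0 0 0 0 0 0 0.4' | grep -E "pos|ft";  python3 -m crank '0 0 0 0 0 0.03 0.4;0 0 0 0 0 0 0.4' | grep -E "pos|ft"
```

```text
tool_pos: [0.6125, -0.194, 0.0004]
ft_force: [-0.1, 0.9, -6.8]
tool_pos: [0.6127, -0.1941, -0.0015]
ft_force: [-0.4, -0.5, -7.1]
tool_pos: [0.6124, -0.194, -0.0039]
ft_force: [0.2, -0.1, -7.2]
tool_pos: [0.6124, -0.194, -0.0051]
ft_force: [-0.5, -0.1, -6.9]
```

```bash
python3 -m crank '0 0 0 0 0 0.04 0.4;0 0 0 0 0 0 0.4' | grep -E "pos|ft"; python3 -m crank '0 0 0 0 0 0.03 0.4;0 0 0 0 0 0 0.4' | grep -E "pos|ft"; python3 -m crank '0 0 0 0 0 0.03 0.4;0 0 0 0 0 0 0.4' | grep -E "pos|ft"
```

```text
tool_pos: [0.6124, -0.1939, -0.0068]
ft_force: [-0.3, -0.3, -7.4]
tool_pos: [0.6126, -0.194, -0.0076]
ft_force: [-1.3, -0.1, -5.7]
tool_pos: [0.6126, -0.194, -0.0077]
ft_force: [-5.1, 1.8, 4.9]
```

Contact. Release, rise and check everything.

```bash
python3 -m crank '0 0 0 0 0 -0.02 0.7;0 0 0 0 0 0 1;0 0 0 0 0 0 1;0 0 0 0 0 0 1;0 0 0 0 0 0 1;0 0 0 0 0 -0.2 1;0 0 0 0 0 -0.8 1;0 0 0 0 0 -0.9 1;0 0 0 0 0 -0.9 1;0 0 0 0 0 0 1;0 0 0 0 0 0 1'; python3 - <<'E'
from h import *
d=optics.snapshot("wrist"); s=show("scene","s15"); show("top","t15")
for n,z in [("steel_block",.028),("rubber_pad",.006)]:
    for r in optics.masks_of(n,"wrist")[:1]: print(n,round(r["confidence"],2),*rect(d,r["mask"],z))
for n,z in [("tin",.028),("cork_coaster",.006),("brass_die",.02),("white_tile",.006),("cover_rib",.034),("case",.036)]:
    for r in optics.masks_of(n,"scene")[:2]: print(n,round(r["confidence"],2),*rect(s,r["mask"],z))
E
```

```text
time: 56.68
tool_pos: [0.6124, -0.1939, 0.1038]
tcp_rot: [0.568, 0.823, -0.0, 0.0]
ft_force: [-1.1, 0.5, -0.2]
gripper_width: 1.006
gripper_force: 0.0
steel_block 0.94 [ 0.6119 -0.1931] [64.1 67. ] 21.3
rubber_pad 0.8 [ 0.7813 -0.2073] [40.  91.2] 80.4
tin 0.62 [0.4599 0.0451] [51.3 33. ] 21.9
cork_coaster 0.94 [0.4559 0.0449] [81.5 82.9] 7.7
cork_coaster 0.49 [0.4405 0.0413] [45.6 34. ] 22.8
brass_die 0.79 [0.6462 0.03  ] [57.  51.7] 24.9
brass_die 0.69 [ 0.6224 -0.1876] [90.5 89.6] 82.5
white_tile 0.67 [0.6399 0.0276] [85.3 82.4] 67.7
white_tile 0.65 [0.6869 0.2087] [79.7 81.6] 78.6
case 0.96 [0.5164 0.2564] [151.9  95.1] 18.5
```

View pics/s15.png

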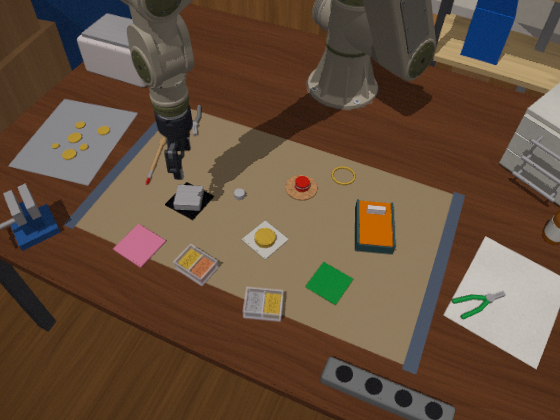

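The cover is shut (375,225). The tin is on the coaster (302,184), the die on the white tile (265,238) and the block on the black pad (189,198). The robot is clear of everything.

```bash
python3 -c "
from cell import robot
print(robot.hand_in())"
```

```text
the job is handed in; nothing more can be done
None
```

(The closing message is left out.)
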